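# Jack up the front of the flattening press and hold it

### The job

The front feet of the green flattening press are to be packed, so its front edge has to be held up: take the top plywood pad, and only that one, off the stack, lay it flat inside the lips of the red lever jack's saddle and let go, then set the jack on the table with the middle of its saddle right under the yellow lift mark on the press's front edge, its handle still up. Then push the handle all the way down, so that the padded saddle alone raises the press and both its front feet stand well clear of the table, and finish while holding the handle down: do not let go of it, it would spring back. Do not shove or tip the press with the arm or tip the jack, and leave the other pads and the other things on the table where they are.

Things in the scene. Friction and masses are not known exactly. Their poses are not given: they have to be found in the camera images.
- pad_top: Top pad of a stack of four equal plywood pads, each 50 x 50 mm and 12 mm thick, 40 g; light wood with two darker ply lines on the edges. Origin at the centre of its underside, z up, x and y along its sides.
- pad_upper: The second pad from the top of the stack (its underside 24 mm above the table); stays where it is.
- pad_mid: The third pad from the top (underside 12 mm above the table); stays where it is.
- pad_low: The lowest pad of the stack, on the table; stays where it is.
- jack: Loose red lever jack, 0.93 kg. Origin under its base, below the lever's pivot; x points to the saddle, -x to the handle. Base plate x -75 to +100, y +-50, 8 mm thick, ribs to 17 mm at y = +-44. Two upright cheeks, x +-17, outer faces at y +-25, round tops 83 mm high: grip or lift it across them; its centre of mass is within 20 mm of them, to the saddle side.
- jack_grip (a point): Point midway between the two cheeks of the jack, 68 mm above its underside: a good place to grip it, fingers closing along the jack's y.
- lever_hinge (a point): The lever's pivot: on the jack's middle plane, 62 mm above its underside, axis along the jack's y.
- lever (a joint): Angle of the jack's lever: 0 = handle up (rises 26 degrees from the pivot toward -x; start), 0.42 rad = fully down (a stop; rises 2 degrees). A light spring returns it. Pushing the handle down raises the saddle by 27 mm, kept level by a parallel link (it can rock 8 degrees to lie flat on the bed), shifting under 2 mm along x. At the grip 1 to 3 N unloaded, 10 to 17 N under the press.
- handle_grip (a point): Centre of the black ribbed rubber grip on the handle, 25 mm in diameter and 72 mm long, 160 mm from the pivot along the handle; it moves in an arc about lever_hinge. At the start 132 mm above the table, handle down 68 mm. Grip it across the jack's y, or push it down from above.
- saddle_seat (a point): Centre of the floor of the saddle: a dark steel square dish 60 x 60 mm outside, 54 x 54 mm inside, lips 4 mm high and 3 mm thick, sides along the jack's x and y. Its frame has the jack's axes while level. At rest it lies 63 mm in front of the jack's origin (+x) and 56 mm above the table; the pad, laid in, has its top 68 mm above the table.
- press: Green flattening press, 5 kg, loose on four rubber feet. Origin at table level under the middle of its bed; x points from its front edge to its back. Bed 260 (x) x 300 (y) mm, underside 77, top 99 mm high. Front feet at x -50, y +-118, 44 mm across; rear feet x +110; rib under the bed from x -45 back. Platen from x -60 back, 129 mm high; columns and hand wheel (rim to x -50) up to 302 mm.
- lift_mark (a point): Yellow painted dot, 22 mm across, on top of the bed 25 mm behind the middle of the front edge (a yellow arrow on the edge points up to it); the lift point is straight below it. Its frame has the press's axes.
- lift_point (a point): The lift point on the underside of the bed, straight below the yellow dot, 77 mm above the table at the start: 9 mm above the pad's top when the handle is up.
- foot_left (a point): Underside of the press's left front foot; on the table (0) at the start, about 13 mm up when the handle is fully down.
- foot_right (a point): Underside of the press's right front foot.
- charcoal_box: Flat red and black carton, 83 x 109 x 18 mm, at the left: leave alone.
- sharpener: Small white pencil sharpener, 15 x 25 x 13 mm, near the left edge: leave alone.
- kneaded_eraser: Grey lump of kneaded eraser, 18 x 24 x 16 mm: leave alone.
- eraser: White eraser in a blue sleeve, 22 x 52 x 12 mm, near edge: leave alone.
- bulldog_clip: Black spring clip, 48 x 50 x 36 mm, at the left: leave alone.
Things that resemble listed ones, but are neither listed nor needed, are in the scene too. What is shaped like the pad_top but pink, purple or turquoise is not meant.

How it is judged:
On the way, in this order (a step that is already met when the one before it is completed fails the run):
1. the top pad lies flat in the jack's saddle, let go, with the handle up (x of pad_top in the frame of saddle_seat between -0.006 and 0.006 m and y of pad_top in the frame of saddle_seat between -0.006 and 0.006 m and z of pad_top in the frame of saddle_seat between -0.003 and 0.003 m and angle between pad_top's own z axis and vertical below 0.12 rad and contact force between the fingers and pad_top below 0.3 N and value of joint lever below 0.08 rad), for 0.3 s.
2. the jack stands flat with the middle of its saddle under the lift mark, the pad still in it and the handle still up (x of pad_top in the frame of saddle_seat between -0.006 and 0.006 m and y of pad_top in the frame of saddle_seat between -0.006 and 0.006 m and z of pad_top in the frame of saddle_seat between -0.003 and 0.003 m and angle between pad_top's own z axis and vertical below 0.12 rad and horizontal distance between saddle_seat and lift_point below 0.012 m and value of joint lever below 0.15 rad and angle between jack's own z axis and vertical below 0.04 rad and height (world z) of jack below 0.004 m and height (world z) of lift_point below 0.08 m), for 0.3 s.
At the end, for the whole second after the job is handed in: Handle held down (lever > 0.34 rad) by the arm; pad flat in the saddle within 6 mm, carrying the press (> 8 N) within 16 mm of the lift point; both front feet > 5 mm up; jack flat on the table; arm off press and pad; press within 30 mm, pads 12 mm, other things 20 mm of their starts (x of pad_top in the frame of saddle_seat between -0.006 and 0.006 m and y of pad_top in the frame of saddle_seat between -0.006 and 0.006 m and z of pad_top in the frame of saddle_seat between -0.003 and 0.003 m and angle between pad_top's own z axis and vertical below 0.12 rad and horizontal distance between saddle_seat and lift_point below 0.016 m and value of joint lever above 0.34 rad and height (world z) of each of foot_left, foot_right above 0.005 m and contact force between pad_top and press above 8 N and contact force between each of the arm, the fingers and press below 0.5 N and contact force between each of the arm, the fingers and pad_top below 0.5 N and contact force between any of the fingers, the arm and jack above 2 N and height (world z) of jack below 0.004 m and angle between jack's own z axis and vertical below 0.06 rad and linear speed of press below 0.02 m/s and distance of press from where it was at the start of the episode below 0.03 m and distance of each of pad_low, pad_mid, pad_upper from where it was at the start of the episode below 0.012 m and distance of each of charcoal_box, kneaded_eraser, eraser, bulldog_clip, sharpener from where it was at the start of the episode below 0.02 m); the arm keeps its last pose, push and grip.
It fails at once if the press is shoved or tipped (more than 40 mm, or over 0.12 rad) (distance of press from where it was at the start of the episode above 0.04 m or angle between press's own z axis and vertical above 0.12 rad).
It fails at once if the arm pushes the press (over 8 N) (contact force between any of the arm, the fingers and press above 8 N).
It fails at once if the jack is tipped over (beyond 0.5 rad) (angle between jack's own z axis and vertical above 0.5 rad).
It fails at once if another pad leaves the stack (more than 20 mm) (distance of any of pad_low, pad_mid, pad_upper from where it was at the start of the episode above 0.02 m).
It fails at once if a bystander is knocked away (more than 40 mm) (distance of any of charcoal_box, kneaded_eraser, eraser, bulldog_clip, sharpener from where it was at the start of the episode above 0.04 m).
It also fails if it takes over 72 s, if anything falls off the work surface, if the arm or the gripper's body presses on something with over 40 N, if the wrist force passes 120 N, or if a joint passes its speed limit or range.

### The arm

A 6-joint arm with a two-finger parallel gripper is mounted at the origin on a cart in front of the work surface, level with it; the furniture and walls round the work are solid. World frame = base frame: x ahead of the robot, y to its left, z up, the work surface at z = 0. Lengths are in m, angles in rad, forces in N, time in s.
With the tool pointing down it reaches from about 0.375 to 0.9 m from the base axis. Payload 3.1 kg.
Tool frame: the origin (TCP) lies between the finger pads; the fingertips stand 22 mm ahead of it and the grasp point (between the pads) lies 3 mm ahead of it; z points along the fingers, y is the line along which they close (so a half turn about z gives the same grasp; the last joint's range is limited). The gripper opens to 87 mm and grips with 3 to 60 N. Pads are 19 mm wide; open, the fingers measure 117 mm over their backs; the gripper's body (75 mm by 190 mm) begins 51 mm behind the grasp point.
Start: joints at [-1.405, 0.527, 1.433, -0, 1.181, -0.178], TCP at [0.211, -0.588, 0.245] pointing down, gripper open.
Joint ranges: [-3.08, 3.08], [-0.75, 2.2], [0.22, 2.44], [-1.43, 4.57], [0, 2.65], [-2.85, 2.85]. Speed limits (rad/s): [2.79, 2.79, 3.14, 3.14, 3.14, 3.14].

### API

Orientations are given as a unit quaternion [x, y, z, w].
In Python, from rig import robot gives the robot as it stands.
- The arm moves only by the tool move_arm, never from a script. Its argument "series" is text: rows parted by semicolons, each of 6 numbers parted by spaces: the shift along the tool's x, y, z in mm, then the turn, a rotation vector about the tool's x, y, z in degrees. In form: dx dy dz ax ay az; .... A call has 1 to 8 rows; each row is the pose to reach, as a shift and turn from the pose commanded when the call began, along the tool's axes at that moment; what a row does not reach only later rows make up. A row lasts 1/12 s, in which the tool goes at most 41.7 mm and 7.16 degrees, less where a joint would pass 70% of its speed; a pose out of reach is approached as far as the arm can. A call with a gripper value outside its range is refused whole. "jaw" is the opening, from 0 (shut) to 1 (fully open), set as the call begins (left out, the last holds). The fingers move at their own pace and stop on an object; "newtons" is the grip in N (left out, the last holds). Time passes only in rows, so rows that repeat a pose let the fingers close. It gives the time, the measured TCP pose, the force, the opening and the grip force at its end, in the units of the state.
- robot.get_obs(): the state, without advancing time (a new reading comes with each control period).
- robot.camera(name): name is "scene" or "top"; returns a dict with "img" (384x512x3 uint8, red, green, blue), "mtx" (3x3 intrinsics, pixels), "world_to_cam" (4x4, takes a point from world to camera coordinates). Camera axes: x right, y down, z forward; pixel columns grow to the right and rows downward; lengths in m; the calibration is good to about 2 mm. A picture is of the moment at which its call begins. There is no depth.
- robot.hand_in(): hands the job in; it is judged then, once.
Trained networks look in a picture, given as the dict that the camera call returned (one of the last four; its "shot" number tells which), for a name from the list of things; names that differ only in an ending like _2 or _b are one class to them, and where a whole thing is asked for, a point or a joint stands for the part that bears it (a point fixed in the world has none). Each returns a list of dicts, best first, with "p" (0 to 1); they miss things now and then, are a little off and sometimes report something else, mostly with a low value. They report only what shows in the picture. A call takes as long as a camera call. They do not tell look-alikes from the thing itself.
- robot.search_frame(picture, thing): "xyz" ([x, y, z] in m, in world coordinates, good to about 4 mm: the middle of the surface that is visible of it).
- robot.tip_of(picture, thing): "xyz" ([x, y, z] in m, in world coordinates, good to about 4 mm: a listed point, or the origin of a listed thing).
The state is a dict: "time": time; "q": joint angles; "joint_velocities": joint speeds; "joint_torque": joint torques, N m; "position": TCP position; "tool_rot": TCP orientation; "ft_force": force on the tool from outside, world axes, zero at the start; "moment": the same for the moment, N m; "grip_width": finger opening in m; "grip_force": force on a finger pad.
Only numpy, scipy, OpenCV 4.12 (cv2) and the standard library are available. Lean on these libraries where they do the work, as an engineer would, in place of code of your own. Each camera call takes 0.05 s, during which the arm holds its last target. There are 200 camera calls.

## Working session

There is one attempt and no reset: what is moved stays moved. The work goes in short steps, Python scripts to look and compute and a tool call to move; the robot and the scene stay as the last step left them, time stands still between calls to the robot, and variables do not carry over. Pictures are saved under pics/ and viewed, at most 13 in all, crops included, and the job is handed in when it is done.

Besides the shell and the picture viewer there is one more tool, called as name(argument=value, ...) on one line, values as JSON. move_arm: Moves the arm, as the interface text tells. Its arguments: {"type":"object","properties":{"series":{"type":"string"},"jaw":{"type":"number"},"newtons":{"type":"number"}},"required":["series"]}

```bash
mkdir -p pics
cat > h.py <<'E'
import numpy as np, cv2
from scipy.spatial.transform import Rotation as R
from rig import robot
def snap(cam,name):
    p=robot.camera(cam); cv2.imwrite(f'pics/{name}.png',p['img'][:,:,::-1]); return p
def proj(p,X):
    X=np.atleast_2d(X); c=(p['world_to_cam']@np.c_[X,np.ones(len(X))].T)[:3]; u=p['mtx']@c; return (u[:2]/u[2]).T
def unproj(p,uv,z):
    W=np.linalg.inv(p['world_to_cam']); d=W[:3,:3]@np.linalg.inv(p['mtx'])@np.array([*uv,1.]); o=W[:3,3]; return o+d*(z-o[2])/d[2]
def shift(target):  # world target -> tool shift mm
    o=robot.get_obs(); r=R.from_quat(o['tool_rot']); return r.inv().apply(np.array(target)-o['position'])*1000
def st():
    o=robot.get_obs(); r=R.from_quat(o['tool_rot']).as_matrix()
    print('t',round(o['time'],2),'pos',np.round(o['position'],4),'x',np.round(r[:,0],3),'y',np.round(r[:,1],3),'z',np.round(r[:,2],3),'F',np.round(o['ft_force'],1),'w',round(o['grip_width'],4),'gf',o['grip_force'],'q',np.round(o['q'],2))
E
python3 - <<'E'
from h import *
st()
for c in ['scene','top']:
    p=snap(c,c+'0')
    print(c,np.round(np.linalg.inv(p['world_to_cam'])[:3,3],2))
    for t in ['pad_top','jack','jack_grip','lever_hinge','handle_grip','saddle_seat','press','lift_mark','lift_point','foot_left','foot_right']:
        for d in robot.tip_of(p,t)[:3]: print(t,np.round(d['xyz'],4),round(d['p'],2),np.round(proj(p,d['xyz'])[0]))
E
```

```text
t 0.0 pos [ 0.2106 -0.5877  0.2436] x [0.941 0.337 0.   ] y [ 0.337 -0.941 -0.002] z [-0.     0.002 -1.   ] F [-0.4 -0.5  0.3] w 0.087 gf 0.0 q [-1.41  0.53  1.43 -0.    1.18 -0.18]
scene [-0.35  0.53  0.75]
pad_top [0.4523 0.5252 0.0014] 0.74 [130. 280.]
pad_top [0.4736 0.2944 0.0356] 0.72 [210. 243.]
pad_top [0.5688 0.263  0.0032] 0.6 [211. 230.]
saddle_seat [0.6943 0.1066 0.074 ] 0.34 [242. 182.]
press [0.7994 0.0868 0.0009] 0.77 [236. 184.]
lift_point [0.6921 0.1039 0.0749] 0.6 [243. 182.]
foot_left [0.766  0.2045 0.0017] 0.57 [209. 195.]
foot_right [ 0.7341 -0.0266 -0.0009] 0.65 [271. 187.]
foot_right [0.6921 0.1025 0.1007] 0.65 [243. 175.]
foot_right [0.4675 0.2971 0.0222] 0.17 [210. 248.]
top [0.46 0.1  1.26]
pad_top [0.4592 0.3892 0.0006] 0.79 [164. 221.]
pad_top [0.4725 0.2999 0.0391] 0.74 [190. 217.]
pad_top [0.4686 0.2977 0.0269] 0.73 [192. 218.]
jack [ 0.5243 -0.2715 -0.002 ] 0.89 [368. 206.]
jack [ 0.7996  0.0887 -0.0013] 0.63 [260. 120.]
jack_grip [ 0.5258 -0.2702  0.0694] 0.75 [375. 204.]
lever_hinge [ 0.5282 -0.2676  0.0616] 0.9 [373. 204.]
handle_grip [ 0.4461 -0.146   0.1392] 0.67 [339. 230.]
saddle_seat [ 0.5631 -0.3225  0.0561] 0.79 [390. 193.]
saddle_seat [3.554e-01 3.083e-01 1.000e-04] 0.61 [188. 254.]
press [ 0.7997  0.0868 -0.0012] 0.7 [261. 120.]
lift_mark [0.6949 0.1029 0.0992] 0.84 [255. 145.]
lift_point [0.693  0.1023 0.0776] 0.58 [255. 147.]
```

```bash
python3 -c "
import cv2,numpy as np
a=cv2.imread('pics/scene0.png');b=cv2.imread('pics/top0.png')
cv2.imwrite('pics/both.png',cv2.resize(np.vstack([a,b]),(800,1200)))
cv2.imwrite('pics/s0.png',cv2.resize(a,(800,600)));cv2.imwrite('pics/t0.png',cv2.resize(b,(800,600)))"
```

```text
(no output)
```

View pics/s0.png

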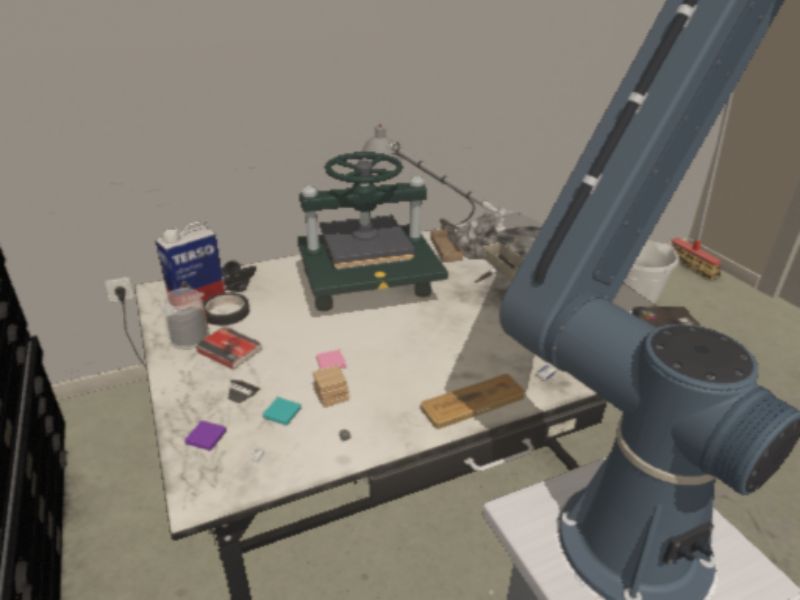

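View pics/t0.png

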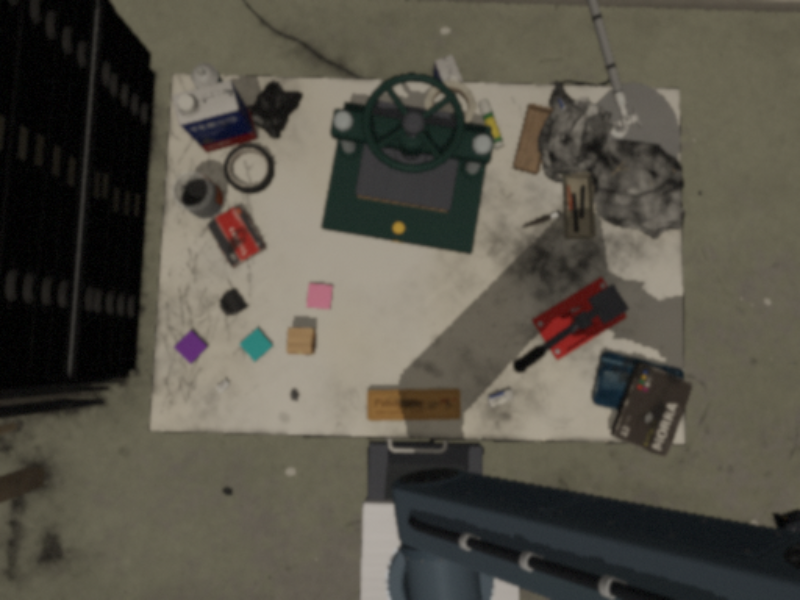

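The top view shows the stack at about (300,340), jack at (580,320) and press mark at (399,228), all in 800x600 pixels. Candidates for `pad_top` are purple (191,346), turquoise (256,344), pink (319,295) and the light-wood stack (300,340). Only the stack is bare wood and several pads high. I'll confirm it in a crop.

Run:
```python
from h import *
p=robot.camera('top'); s=robot.camera('scene')
g=lambda im,u,v,w,h:cv2.resize(im[v:v+h,u:u+w],(400,300),interpolation=cv2.INTER_CUBIC)
a=g(p['img'],172,200,40,30); b=g(s['img'],190,225,40,30); c=g(p['img'],320,160,100,75); d=g(p['img'],195,110,120,90)
cv2.imwrite('pics/crop1.png',np.vstack([np.hstack([a,b]),np.hstack([c,d])])[:,:,::-1])
print([ (k,np.round(d['xyz'],4),round(d['p'],2)) for k in ['pad_top','saddle_seat','lever_hinge','handle_grip','jack_grip','lift_mark','press'] for d in robot.tip_of(p,k)[:2]])
```

```text
[('pad_top', array([0.4521, 0.5214, 0.0038]), 0.78), ('pad_top', array([0.46  , 0.3919, 0.0019]), 0.74), ('saddle_seat', array([ 0.5619, -0.3207,  0.0523]), 0.8), ('lever_hinge', array([ 0.5281, -0.2678,  0.0581]), 0.69), ('handle_grip', array([ 0.4463, -0.147 ,  0.137 ]), 0.58), ('jack_grip', array([ 0.5266, -0.2706,  0.0698]), 0.56), ('lift_mark', array([0.6906, 0.1023, 0.0976]), 0.7), ('press', array([7.985e-01, 8.800e-02, 7.000e-04]), 0.8), ('press', array([0.5452, 0.4436, 0.0038]), 0.16)]
```

View pics/crop1.png

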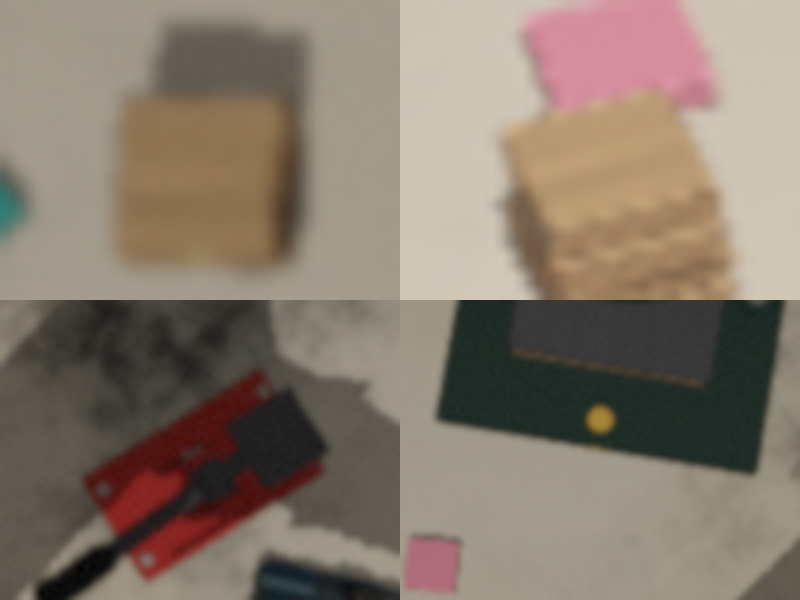

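The crop confirms it: the wooden stack (top face about (125–283, 97–262) in the upper-left panel) is the one meant, and pink is a flat square. Next I fit poses from the corners.

```bash
cat > fit.py <<'E'
from h import *
from scipy.optimize import least_squares
def fit(p,pts,uv,x0,n=3):
    uv=np.array(uv,float); pts=np.array(pts,float)
    f=lambda a:(proj(p,np.c_[pts[:,0]*np.cos(a[2])-pts[:,1]*np.sin(a[2])+a[0],pts[:,0]*np.sin(a[2])+pts[:,1]*np.cos(a[2])+a[1],pts[:,2]])-uv).ravel()
    r=least_squares(f,x0,loss='soft_l1'); return r.x,np.round(r.fun.reshape(-1,2),2)
E
python3 - <<'E'
from fit import *
p=robot.camera('top')
im=p['img']; hsv=cv2.cvtColor(im,cv2.COLOR_RGB2HSV)
cr=lambda U,V,s,u0,v0:((U+.5)/s-.5+u0,(V+.5)/s-.5+v0)
uv=[cr(*c,10,172,200) for c in [(122,97),(283,97),(278,262),(117,264)]]
x,r=fit(p,[(.025,.025,.048),(.025,-.025,.048),(-.025,-.025,.048),(-.025,.025,.048)],uv,[.47,.3,0]); print('pad',np.round(x,4),np.degrees(x[2]),r.tolist())
uv=[cr(*c,4,320,160) for c in [(84,180),(149,281),(323,165),(263,70)]]
x,r=fit(p,[(-.075,.05,.008),(-.075,-.05,.008),(.1,-.05,.008),(.1,.05,.008)],uv,[.525,-.27,-1]); print('jackbase',np.round(x,4),np.degrees(x[2]),r.tolist())
x2=x[:2]+.063*np.array([np.cos(x[2]),np.sin(x[2])]); print('seat from base',x2)
m=((hsv[:,:,2]<75)).astype(np.uint8)[160:235,320:420]
# saddle: dark, opened to cut the lever
m=cv2.morphologyEx(m,cv2.MORPH_OPEN,np.ones((9,9)))
n,l,s,c=cv2.connectedComponentsWithStats(m); print(s.tolist(),c.tolist())
uv=[cr(*c,4,320,160) for c in [(230,131),(292,89),(328,150),(264,193)]]
x,r=fit(p,[(-.03,.03,.06),(-.03,-.03,.06),(.03,-.03,.06),(.03,.03,.06)],[uv[0],uv[3],uv[2],uv[1]],[.56,-.32,-1]); print('saddle',np.round(x,4),np.degrees(x[2]),r.tolist())
W=[unproj(p,cr(*c,120/400**1 and 400/120,195,110),.099) for c in [(437,118),(757,172),(600,119)]]
uv=[cr(u-400,v,400/120,195,110) for u,v in [(438,119),(756,173),(600,119)]]
x,r=fit(p,[(-.13,.15,.099),(-.13,-.15,.099),(-.105,0,.099)],uv,[.8,.087,-.15]); print('press',np.round(x,4),np.degrees(x[2]),r.tolist())
print('mark',x[:2]-.105*np.array([np.cos(x[2]),np.sin(x[2])]), unproj(p,uv[2],.099))
st(); print(shift([.472,.298,.2]))
E
```

```text
pad [0.471  0.2947 0.0213] 1.2200689824416193 [[-0.06, 0.2], [-0.1, 0.28], [0.09, -0.11], [0.07, -0.38]]
jackbase [ 0.5267 -0.2673 -0.9861] -56.49838264487076 [[-0.57, -0.46], [0.13, 0.64], [1.53, 0.87], [-0.53, -1.35]]
seat from base [ 0.56145478 -0.31979161]
[[0, 0, 100, 75, 5466], [11, 0, 55, 32, 1211], [46, 24, 34, 29, 596], [64, 66, 30, 9, 227]] [[49.64599341383096, 40.98975484815222], [36.910817506193226, 12.177539223781999], [63.23322147651007, 38.053691275167786], [77.08810572687224, 70.58590308370044]]
saddle [ 0.5575 -0.3188 -1.008 ] -57.75326866984384 [[-1.16, -0.92], [0.66, 0.14], [0.85, 1.04], [-0.5, -0.19]]
press [ 0.798   0.0891 -0.1408] -8.06595970726947 [[-1.32, -0.14], [0.79, 0.07], [0.18, 0.05]]
mark [0.69401427 0.10383572] [0.6941552 0.1043897 0.099    ]
t 1.7 pos [ 0.2107 -0.5884  0.2446] x [0.941 0.337 0.   ] y [ 0.337 -0.941  0.   ] z [ 0. -0. -1.] F [-0.4  0.8 -0.7] w 0.0867 gf 0.0 q [-1.41  0.53  1.43  0.    1.18 -0.18]
[ 544.80418011 -746.44978272   44.55832888]
```

move_arm(series="323 -190 0 0 0 18.5;323 -190 0 0 0 18.5;323 -190 0 0 0 18.5;323 -190 0 0 0 18.5;323 -190 0 0 0 18.5;323 -190 0 0 0 18.5;323 -190 0 0 0 18.5;323 -190 0 0 0 18.5", jaw=1)

```text
time: 2.37
position: [0.4252, -0.3308, 0.2448]
tool_rot: [1.0, 0.01, 0.0, 0.0]
ft_force: [0.6, 0.3, 0.5]
grip_width: 0.0869
grip_force: 0.0
```

Run:
```python
from h import *
st(); print(shift([.4705,.2952,.13]))
```

```text
t 2.37 pos [ 0.4252 -0.3308  0.2448] x [1.    0.021 0.   ] y [ 0.021 -1.     0.   ] z [ 0. -0. -1.] F [0.6 0.3 0.5] w 0.0869 gf 0.0 q [-0.87  0.41  1.65  0.    1.08  0.68]
[  58.06154099 -624.99012187  114.60854314]
```

move_arm(series="30 -330 0 0 0 0;30 -330 0 0 0 0;30 -330 0 0 0 0;30 -330 0 0 0 0;30 -330 0 0 0 0;30 -330 0 0 0 0;30 -330 0 0 0 0;30 -330 0 0 0 0")

```text
time: 3.03
position: [0.4471, 0.0002, 0.2449]
tool_rot: [1.0, 0.01, 0.0, 0.0]
ft_force: [0.1, 0.5, 0.5]
grip_width: 0.0869
grip_force: 0.0
```

move_arm(series="28 -295 50 0 0 0;28 -295 50 0 0 0;28 -295 50 0 0 0;28 -295 50 0 0 0;28 -295 50 0 0 0;28 -295 50 0 0 0;28 -295 50 0 0 0;28 -295 50 0 0 0")

```text
time: 3.7
position: [0.4692, 0.2992, 0.1939]
tool_rot: [1.0, 0.013, 0.001, -0.001]
ft_force: [-0.0, -0.9, 0.1]
grip_width: 0.0872
grip_force: 0.0
```

Run:
```python
from h import *
st(); print(shift([.4705,.2952,.13]))
```

```text
t 3.7 pos [0.4692 0.2992 0.1939] x [1.    0.025 0.001] y [ 0.025 -1.    -0.003] z [ 0.001  0.003 -1.   ] F [-0.  -0.9  0.1] w 0.0872 gf 0.0 q [0.37 0.5  1.66 0.   0.98 1.91]
[ 1.08617641  4.16893959 63.85750938]
```

move_arm(series="1 4 40 0 0 0;1 4 80 0 0 0;1 4 105 0 0 0;1 4 120 0 0 0;1 4 129 0 0 0;1 4 129 0 0 0;1 4 129 0 0 0")

```text
time: 4.28
position: [0.4707, 0.2895, 0.0658]
tool_rot: [1.0, 0.01, 0.0, -0.0]
ft_force: [0.3, -0.2, -0.1]
grip_width: 0.0871
grip_force: 0.0
```

Run:
```python
from h import *
st(); print(shift([.4712,.2952,.0643]))
s=robot.camera('scene'); cv2.imwrite('pics/s1.png',cv2.resize(s['img'][180:280,140:280],(800,571),interpolation=cv2.INTER_CUBIC)[:,:,::-1])
```

```text
t 4.28 pos [0.4707 0.2895 0.0658] x [1.    0.021 0.   ] y [ 0.021 -1.    -0.   ] z [ 0.  0. -1.] F [ 0.3 -0.2 -0.1] w 0.0871 gf 0.0 q [ 0.35  0.7   1.75 -0.    0.69  1.9 ]
[ 0.65703907 -5.68668368  1.49569765]
```

View pics/s1.png

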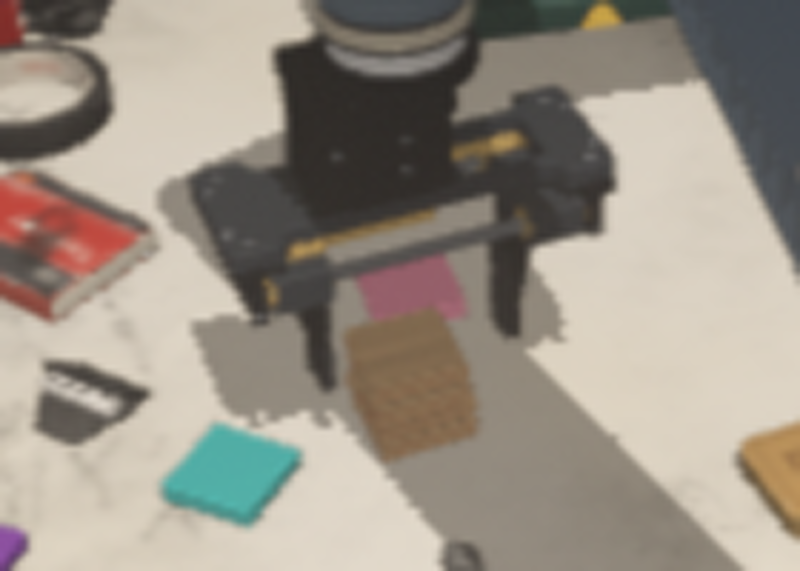

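Both fingers straddle only the top pad: tips at (325,385) and (512,335), pad face around (408,345). I centre on it, then grip.

move_arm(series="0.6 -5.7 1.5 0 0 0;0.6 -5.7 1.5 0 0 0;0.6 -5.7 1.5 0 0 0")

```text
time: 4.58
position: [0.4714, 0.296, 0.0651]
tool_rot: [1.0, 0.011, 0.001, -0.0]
ft_force: [0.5, -0.0, 0.5]
grip_width: 0.0868
grip_force: 0.0
```

move_arm(series="0 0 0 0 0 0;0 0 0 0 0 0;0 0 0 0 0 0;0 0 0 0 0 0;0 0 0 0 0 0;0 0 0 0 0 0;0 0 0 0 0 0", jaw=0.4, newtons=12)

```text
time: 5.17
position: [0.4707, 0.2953, 0.064]
tool_rot: [1.0, 0.01, -0.0, 0.0]
ft_force: [-0.5, -0.4, 0.5]
grip_width: 0.0498
grip_force: 11.9
```

move_arm(series="0 0 -3 0 0 0;0 0 -10 0 0 0;0 0 -30 0 0 0;0 0 -70 0 0 0;0 0 -110 0 0 0;0 0 -110 0 0 0")

```text
time: 5.67
position: [0.4752, 0.2973, 0.1817]
tool_rot: [1.0, 0.011, 0.007, -0.003]
ft_force: [1.5, -0.1, -0.1]
grip_width: 0.0501
grip_force: 11.9
```

Run:
```python
from h import *
st()
s=robot.camera('scene'); t=robot.camera('top')
a=cv2.resize(s['img'][140:260,150:310],(400,300),interpolation=cv2.INTER_CUBIC)
b=cv2.resize(t['img'][185:245,150:230],(400,300),interpolation=cv2.INTER_CUBIC)
cv2.imwrite('pics/s2.png',np.hstack([a,b])[:,:,::-1])
# jack re-measure by network average
J={k:[] for k in ['saddle_seat','handle_grip','lever_hinge','lift_mark','press']}
for i in range(3):
    t=robot.camera('top')
    for k in J:
        d=robot.tip_of(t,k)
        if d: J[k].append(d[0]['xyz'])
for k in J: print(k,np.round(np.array(J[k]),4).tolist())
```

```text
t 5.67 pos [0.4752 0.2973 0.1817] x [1.    0.021 0.015] y [ 0.021 -1.    -0.005] z [ 0.014  0.006 -1.   ] F [ 1.5 -0.1 -0.1] w 0.0501 gf 11.940151154994965 q [0.36 0.52 1.67 0.   0.94 1.91]
saddle_seat [[0.5644, -0.3221, 0.0551], [0.5651, -0.3224, 0.055], [0.5649, -0.3198, 0.0558]]
handle_grip [[0.4437, -0.1453, 0.1343], [0.4451, -0.1446, 0.1344], [0.4437, -0.1427, 0.1331]]
lever_hinge [[0.5276, -0.2671, 0.0602], [0.5281, -0.2673, 0.0606], [0.5285, -0.2657, 0.0618]]
lift_mark [[0.697, 0.1035, 0.098], [0.6953, 0.105, 0.0978], [0.6942, 0.1027, 0.0969]]
press [[0.7982, 0.0873, -0.0018], [0.7982, 0.0905, -0.0017]]
```

View pics/s2.png

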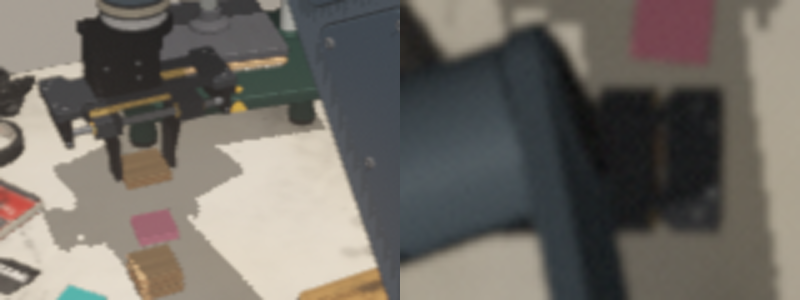

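The pad is held level between the fingers at (145,165), with three pads left at (155,270). Next I refine the jack's pose by fitting its projected outline to image edges.

```bash
cat > jfit.py <<'E'
from h import *
from scipy.optimize import minimize
from scipy.ndimage import map_coordinates
def rect(x0,x1,y,z,n=60):
    c=np.array([(x0,y),(x1,y),(x1,-y),(x0,-y),(x0,y)]);t=np.linspace(0,1,n)[:,None]
    return np.vstack([np.c_[c[i]+(c[i+1]-c[i])*t,np.full(n,z)] for i in range(4)])
PARTS={'base':rect(-.075,.1,.05,.008),'saddle':rect(.033,.093,.03,.06)}
def place(P,a): c,s=np.cos(a[2]),np.sin(a[2]); return np.c_[P[:,0]*c-P[:,1]*s+a[0],P[:,0]*s+P[:,1]*c+a[1],P[:,2]]
def jfit(p,parts,a0):
    im=cv2.GaussianBlur(p['img'].astype(np.float32),(0,0),1.0)
    G=np.sqrt(sum(cv2.Sobel(im[:,:,k],cv2.CV_32F,1,0)**2+cv2.Sobel(im[:,:,k],cv2.CV_32F,0,1)**2 for k in range(3)))
    def f(d):
        a=np.array(a0)+d/[1000,1000,57.3]; s=0
        for k in parts:
            uv=proj(p,place(PARTS[k],a)); s-=np.minimum(map_coordinates(G,[uv[:,1],uv[:,0]],order=1),120).mean()
        return s
    r=min((minimize(f,d0,method='Nelder-Mead') for d0 in np.random.default_rng(0).uniform(-5,5,(12,3))),key=lambda r:r.fun)
    return np.array(a0)+r.x/[1000,1000,57.3],r.fun
E
python3 - <<'E'
from jfit import *
p=robot.camera('top'); a0=[.5275,-.267,np.radians(-56)]
R_={}
for k in (['base'],['saddle'],['base','saddle']):
    a,f=jfit(p,k,a0); print(k,np.round(a[:2],4),np.degrees(a[2]).round(2),round(f),'seat',np.round(a[:2]+.063*np.array([np.cos(a[2]),np.sin(a[2])]),4))
s=8; v=cv2.resize(p['img'][170:240,325:420],None,fx=s,fy=s,interpolation=cv2.INTER_CUBIC)
for k in PARTS:
    uv=((proj(p,place(PARTS[k],a))-[325,170]+.5)*s-.5).astype(int)
    for q in uv: cv2.circle(v,tuple(map(int,q)),0,(0,255,0),-1)
cv2.imwrite('pics/ov.png',v[:,:,::-1])
E
```

```text
['base'] [ 0.5313 -0.2672] -58.61 -119 seat [ 0.5642 -0.321 ]
['saddle'] [ 0.5262 -0.2633] -57.44 -112 seat [ 0.5602 -0.3164]
['base', 'saddle'] [ 0.5285 -0.2679] -56.73 -226 seat [ 0.5631 -0.3206]
```

View pics/ov.png

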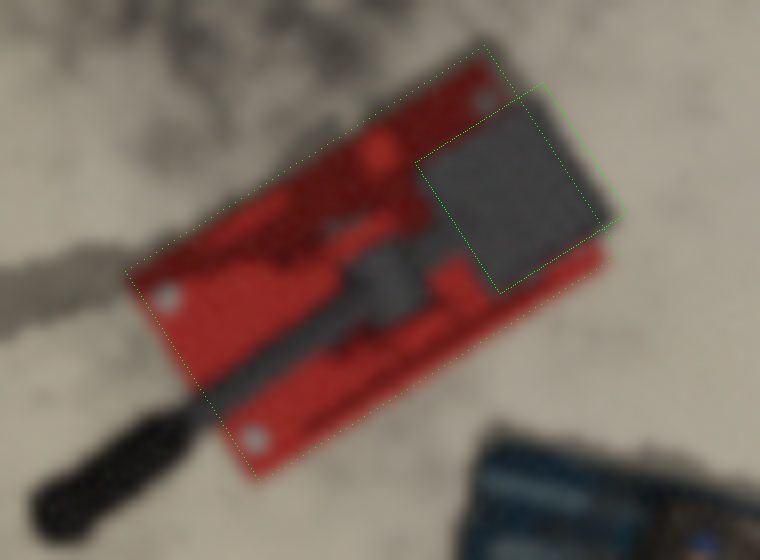

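Run:
```python
from h import *
st(); print(shift([.52,-.02,.215]),shift([.5625,-.3193,.215]))
```

```text
t 6.72 pos [0.4708 0.2954 0.1741] x [1.    0.021 0.   ] y [ 0.021 -1.    -0.   ] z [ 0.  0. -1.] F [-0.7 -0.2 -0.9] w 0.0496 gf 11.940401047468185 q [ 0.36  0.53  1.68 -0.    0.94  1.91]
[ 42.64209644 316.34499914 -40.86760042] [ 78.86831375 616.46897545 -40.87242374]
```

move_arm(series="5 20 -20 0 0 4;10 55 -35 0 0 8;15 95 -41 0 0 12;20 135 -41 0 0 16;26 175 -41 0 0 20;32 215 -41 0 0 25;38 255 -41 0 0 30;42 290 -41 0 0 30")

```text
time: 7.38
position: [0.5193, 0.0038, 0.2154]
tool_rot: [0.968, -0.25, 0.001, 0.0]
ft_force: [1.4, 0.7, -0.5]
grip_width: 0.0501
grip_force: 11.9
```

Run:
```python
from h import *
st(); print(shift([.5625,-.3193,.215]))
```

```text
t 7.38 pos [0.5193 0.0038 0.2154] x [ 0.875 -0.485  0.001] y [-0.485 -0.875 -0.   ] z [ 0.001 -0.001 -1.   ] F [ 1.4  0.7 -0.5] w 0.0501 gf 11.94378599524498 q [-0.21  0.43  1.73 -0.    0.99  1.87]
[194.46836224 261.57325872   0.66175947]
```

move_arm(series="23 31 0 0 0 5;47 63 0 0 0 10;71 95 0 0 0 16;95 127 0 0 0 22;119 159 0 0 0 28;143 191 0 0 0 28;167 223 0 0 0 28;185 250 0 0 0 28")

```text
time: 8.05
position: [0.5608, -0.3053, 0.2152]
tool_rot: [0.879, -0.476, 0.001, 0.0]
ft_force: [0.0, 0.4, -1.4]
grip_width: 0.05
grip_force: 11.9
```

move_arm(series="0 0 0 0 0 0;0 0 0 0 0 0;0 0 0 0 0 0")

```text
time: 8.3
position: [0.5598, -0.3012, 0.2146]
tool_rot: [0.88, -0.476, -0.001, -0.0]
ft_force: [-0.7, 0.2, -0.6]
grip_width: 0.0495
grip_force: 11.9
```

Run:
```python
from h import *
st(); print(shift([.5625,-.3193,.11]))
s=robot.camera('scene'); 
for k in ['saddle_seat','lever_hinge','pad_top']:
  print(k,[(np.round(d['xyz'],4).tolist(),round(d['p'],2)) for d in robot.tip_of(s,k)[:3]])
```

```text
t 8.3 pos [ 0.5598 -0.3012  0.2146] x [ 0.547 -0.837 -0.002] y [-0.837 -0.547  0.   ] z [-0.001  0.002 -1.   ] F [-0.7  0.2 -0.6] w 0.0495 gf 11.9403675198555 q [-0.67  0.58  1.43  0.    1.13  1.89]
[ 16.84454733   7.6229698  104.53644543]
saddle_seat [([0.5289, -0.2666, 0.0591], 0.67), ([0.5587, -0.3233, 0.0523], 0.6)]
lever_hinge [([0.5297, -0.2663, 0.0627], 0.61)]
pad_top [([0.4506, 0.5232, 0.0004], 0.81), ([0.5652, 0.2645, 0.0057], 0.66), ([0.4637, 0.3911, 0.0017], 0.57)]
```

move_arm(series="8 4 30 0 0 0;17 8 65 0 0 0;17 8 95 0 0 0;17 8 110 0 0 0;17 8 110 0 0 0;17 8 110 0 0 0")

```text
time: 9.0
position: [0.5629, -0.3193, 0.1045]
tool_rot: [0.88, -0.475, -0.001, -0.0]
ft_force: [0.9, 0.6, 0.9]
grip_width: 0.05
grip_force: 11.9
```

Run:
```python
from h import *
st(); print(shift([.5625,-.3193,.11]))
s=robot.camera('scene'); o=robot.get_obs(); P=o['position']+[0,0,-.022]
print(proj(s,P), proj(s,[.5625,-.3193,.06]))
u,v=[int(x) for x in proj(s,P)[0]]; u0,v0=u-40,v-24
cv2.imwrite('pics/s3.png',cv2.resize(s['img'][v0:v0+60,u0:u0+80],(800,600),interpolation=cv2.INTER_CUBIC)[:,:,::-1]); print(u0,v0)
```

```text
t 9.0 pos [ 0.5629 -0.3193  0.1045] x [ 0.549 -0.836 -0.002] y [-0.836 -0.549  0.001] z [-0.002  0.001 -1.   ] F [0.9 0.6 0.9] w 0.05 gf 11.940317004919052 q [-0.69  0.73  1.48  0.    0.93  1.87]
[-0.20641865  0.33436159 -5.54008472]
[[367.67843892 172.73717209]] [[366.58906305 178.80630317]]
327 148
```

View pics/s3.png

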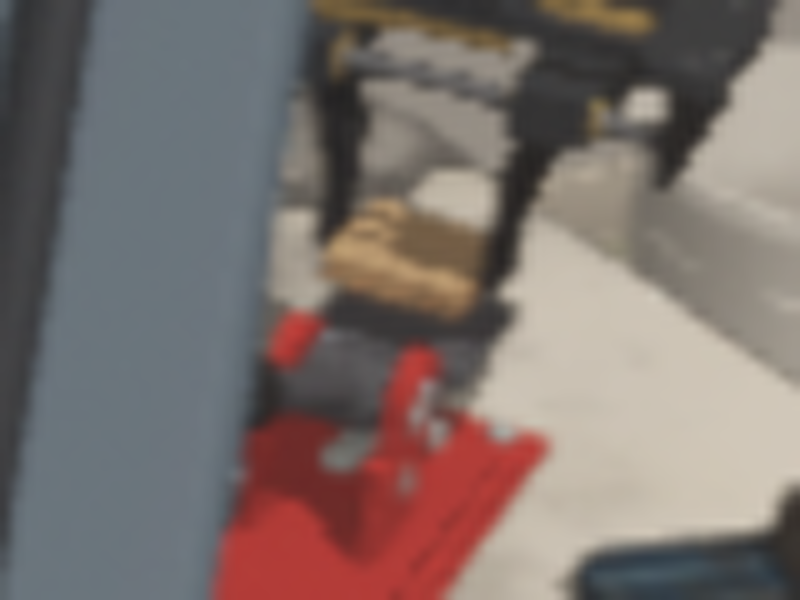

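The pad hovers over the saddle: pad's near edge (325,265)–(475,305), dark saddle just below at (335–510, 300–340). I'll lower it by feel.

move_arm(series="0 0 7 0 0 0;0 0 13 0 0 0;0 0 14 0 0 0;0 0 14 0 0 0")

```text
time: 9.38
position: [0.5629, -0.3203, 0.0911]
tool_rot: [0.88, -0.476, -0.0, -0.0]
ft_force: [-0.0, 1.6, 0.1]
grip_width: 0.0496
grip_force: 11.9
```

move_arm(series="0 0 1 0 0 0;0 0 2 0 0 0;0 0 3 0 0 0;0 0 3 0 0 0;0 0 3 0 0 0")

```text
time: 9.8
position: [0.5632, -0.3206, 0.0882]
tool_rot: [0.88, -0.476, 0.0, 0.0]
ft_force: [1.0, -0.6, -1.0]
grip_width: 0.0498
grip_force: 11.9
```

move_arm(series="0 0 1 0 0 0;0 0 2 0 0 0;0 0 2 0 0 0;0 0 2 0 0 0")

```text
time: 10.13
position: [0.5634, -0.3208, 0.0872]
tool_rot: [0.88, -0.476, 0.001, 0.0]
ft_force: [-0.8, 1.8, 5.3]
grip_width: 0.0499
grip_force: 12.0
```

Contact at 87 mm puts it on a lip. The tool is about 1.7 mm further along +x than intended, so I slide back under light pressure.

move_arm(series="-1 0 0 0 0 0;-2 0 0 0 0 0;-2 0 0 0 0 0;-2 0 0 0 0 0")

```text
time: 10.47
position: [0.5615, -0.3189, 0.0858]
tool_rot: [0.88, -0.476, -0.0, 0.0]
ft_force: [-1.4, -0.2, -0.5]
grip_width: 0.0496
grip_force: 12.0
```

Run:
```python
from h import *
st(); o=robot.get_obs(); print(R.from_quat(o['tool_rot']).inv().apply(o['moment']),R.from_quat(o['tool_rot']).inv().apply(o['ft_force']))
```

```text
t 10.47 pos [ 0.5615 -0.3189  0.0858] x [ 0.548 -0.837 -0.001] y [-0.837 -0.548  0.001] z [-0.001  0.    -1.   ] F [-1.4 -0.2 -0.5] w 0.0496 gf 11.951728016138077 q [-0.69  0.75  1.49 -0.    0.9   1.87]
[-0.15728229  0.00798662  0.00867746] [-0.62275052  1.28145643  0.52423509]
```

It dropped past the lip. I lower the rest of the way.

move_arm(series="0 0 1 0 0 0;0 0 2 0 0 0;0 0 2 0 0 0;0 0 2 0 0 0")

```text
time: 10.8
position: [0.5615, -0.3187, 0.084]
tool_rot: [0.88, -0.475, -0.001, 0.0]
ft_force: [-0.8, -0.6, 4.7]
grip_width: 0.0501
grip_force: 11.9
```

Run:
```python
from h import *
st(); o=robot.get_obs(); print(R.from_quat(o['tool_rot']).inv().apply(o['moment']),R.from_quat(o['tool_rot']).inv().apply(o['ft_force']))
```

```text
t 10.8 pos [ 0.5615 -0.3187  0.084 ] x [ 0.548 -0.837 -0.001] y [-0.837 -0.548  0.001] z [-0.001  0.    -1.   ] F [-0.8 -0.6  4.7] w 0.0501 gf 11.945944279432297 q [-0.69  0.76  1.49 -0.    0.89  1.87]
[-0.44419636 -0.19879836 -0.0087334 ] [ 0.09959995  0.99622138 -4.68497366]
```

Contact at 84 mm is the saddle floor, so I release and rise.

move_arm(series="0 0 -0.5 0 0 0;0 0 -0.5 0 0 0;0 0 -0.5 0 0 0;0 0 -0.5 0 0 0;0 0 -0.5 0 0 0;0 0 -0.5 0 0 0", jaw=0.8)

```text
time: 11.3
position: [0.562, -0.3186, 0.0844]
tool_rot: [0.88, -0.476, -0.0, -0.0]
ft_force: [-0.1, -0.3, -0.6]
grip_width: 0.0692
grip_force: 0.0
```

move_arm(series="0 0 -5 0 0 0;0 0 -20 0 0 0;0 0 -50 0 0 0;0 0 -90 0 0 0;-20 20 -120 0 0 0;-40 40 -120 0 0 0;-60 60 -120 0 0 0;-60 60 -120 0 0 0")

```text
time: 11.97
position: [0.4737, -0.2986, 0.2051]
tool_rot: [0.879, -0.476, -0.003, -0.0]
ft_force: [-0.9, 0.6, -0.1]
grip_width: 0.0696
grip_force: 0.0
```

Run:
```python
from h import *
st()
s=robot.camera('scene'); t=robot.camera('top')
a=cv2.resize(s['img'][148:208,327:407],(400,300),interpolation=cv2.INTER_CUBIC)
b=cv2.resize(t['img'][165:240,330:430],(400,300),interpolation=cv2.INTER_CUBIC)
cv2.imwrite('pics/s4.png',np.hstack([a,b])[:,:,::-1])
for c in (s,t):
  for k in ['pad_top','saddle_seat','lever_hinge','jack_grip','handle_grip']:
    print(k,[(np.round(d['xyz'],4).tolist(),round(d['p'],2)) for d in robot.tip_of(c,k)[:4]])
```

```text
t 11.97 pos [ 0.4737 -0.2986  0.2051] x [ 0.547 -0.837 -0.006] y [-0.837 -0.547  0.002] z [-0.005  0.004 -1.   ] F [-0.9  0.6 -0.1] w 0.0696 gf 0.0 q [-0.76  0.49  1.63 -0.    1.02  1.8 ]
pad_top [([0.4617, 0.386, -0.0004], 0.75), ([0.565, 0.2637, 0.0067], 0.73), ([0.4714, 0.2942, 0.0003], 0.65), ([0.4666, 0.2965, 0.0213], 0.64)]
saddle_seat [([0.5595, -0.3198, 0.0529], 0.62)]
lever_hinge [([0.526, -0.2641, 0.0587], 0.65), ([0.6869, 0.4416, 0.0013], 0.65)]
jack_grip [([0.5269, -0.2694, 0.0682], 0.77), ([0.7291, -0.0221, -0.0025], 0.34), ([0.4491, -0.1443, 0.1282], 0.19)]
handle_grip [([0.4465, -0.1404, 0.1284], 0.51)]
pad_top [([0.4607, 0.3907, -0.0019], 0.66), ([0.4508, 0.5231, 0.0014], 0.66), ([0.5641, -0.3169, 0.0585], 0.63), ([0.5685, 0.2632, 0.0013], 0.53)]
saddle_seat [([0.5634, -0.3222, 0.0516], 0.42)]
lever_hinge [([0.5268, -0.2646, 0.0591], 0.88)]
jack_grip [([0.5233, -0.2693, 0.0697], 0.84)]
handle_grip [([0.4476, -0.1452, 0.138], 0.64)]
```

View pics/s4.png

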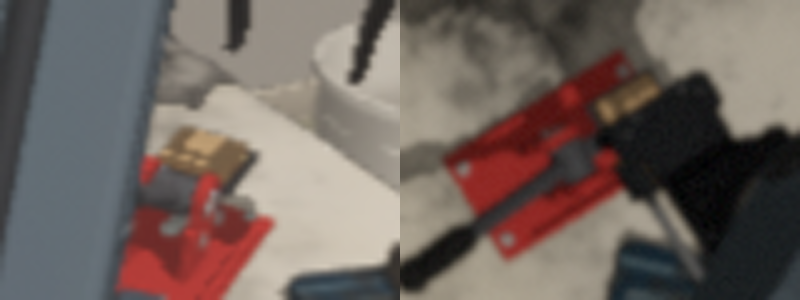

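The pad lies flat in the saddle (left panel, (205,155)). Next, the cheeks.

Run:
```python
from h import *
st(); print(shift([.527,-.266,.15]),shift([.527,-.266,.071]))
```

```text
t 12.57 pos [ 0.4792 -0.3014  0.2043] x [ 0.548 -0.837 -0.   ] y [-0.837 -0.548  0.   ] z [-0.  0. -1.] F [-0.4 -0.2 -0.5] w 0.0696 gf 0.0 q [-0.76  0.5   1.62  0.    1.02  1.8 ]
[ -3.434723   -59.43339726  54.28263934] [ -3.41383646 -59.4380889  133.28263644]
```

move_arm(series="-3 -30 0 0 0 0;-3.5 -59.5 0 0 0 0;-3.5 -59.5 30 0 0 0;-3.5 -59.5 65 0 0 0;-3.5 -59.5 95 0 0 0;-3.5 -59.5 118 0 0 0;-3.5 -59.5 133 0 0 0;-3.5 -59.5 133 0 0 0", jaw=1)

```text
time: 13.23
position: [0.5248, -0.2644, 0.0679]
tool_rot: [0.88, -0.476, -0.004, -0.001]
ft_force: [-0.2, -0.2, -0.9]
grip_width: 0.0874
grip_force: 0.0
```

move_arm(series="0 0 0 0 0 0;0 0 0 0 0 0;0 0 0 0 0 0;0 0 0 0 0 0;0 0 0 0 0 0;0 0 0 0 0 0", jaw=0.45, newtons=10)

```text
time: 13.73
position: [0.5271, -0.2662, 0.0725]
tool_rot: [0.88, -0.476, 0.001, 0.0]
ft_force: [0.0, 0.7, -0.6]
grip_width: 0.055
grip_force: 0.0
```

Run:
```python
from h import *
st()
```

```text
t 13.73 pos [ 0.5271 -0.2662  0.0725] x [ 0.548 -0.837  0.001] y [-0.837 -0.548 -0.001] z [ 0.001 -0.001 -1.   ] F [ 0.   0.7 -0.6] w 0.055 gf 0.0 q [-0.66  0.72  1.65 -0.    0.77  1.91]
```

move_arm(series="0 0 1 0 0 0;0 0 1 0 0 0;0 0 1 0 0 0;0 0 1 0 0 0", jaw=0.3)

```text
time: 14.07
position: [0.5263, -0.2667, 0.0716]
tool_rot: [0.88, -0.475, 0.0, 0.001]
ft_force: [-3.0, -2.1, 7.8]
grip_width: 0.0499
grip_force: 10.0
```

move_arm(series="0 0 0 0 0 0;0 0 0 0 0 0", newtons=50)

```text
time: 14.23
position: [0.5263, -0.2667, 0.0717]
tool_rot: [0.88, -0.476, 0.0, 0.001]
ft_force: [-3.0, -0.5, 6.7]
grip_width: 0.0497
grip_force: 50.0
```

move_arm(series="0 0 -2 0 0 0;0 0 -5 0 0 0;0 0 -9 0 0 0;0 0 -13 0 0 0;0 0 -17 0 0 0;0 0 -20 0 0 0;0 0 -20 0 0 0")

```text
time: 14.82
position: [0.5272, -0.2661, 0.0912]
tool_rot: [0.88, -0.476, 0.001, 0.0]
ft_force: [1.3, -0.3, -8.8]
grip_width: 0.0497
grip_force: 50.0
```

Run:
```python
from h import *
st()
print(shift([.55,.0,.0935]))
s=robot.camera('scene')
cv2.imwrite('pics/s5.png',cv2.resize(s['img'][140:215,320:420],(800,600),interpolation=cv2.INTER_CUBIC)[:,:,::-1])
```

```text
t 14.82 pos [ 0.5272 -0.2661  0.0912] x [ 0.548 -0.837  0.001] y [-0.837 -0.548 -0.   ] z [ 0.001 -0.001 -1.   ] F [ 1.3 -0.3 -8.8] w 0.0497 gf 49.95031565311365 q [-0.66  0.69  1.64  0.    0.81  1.91]
[-210.17273023 -164.86118993   -2.48706298]
```

View pics/s5.png

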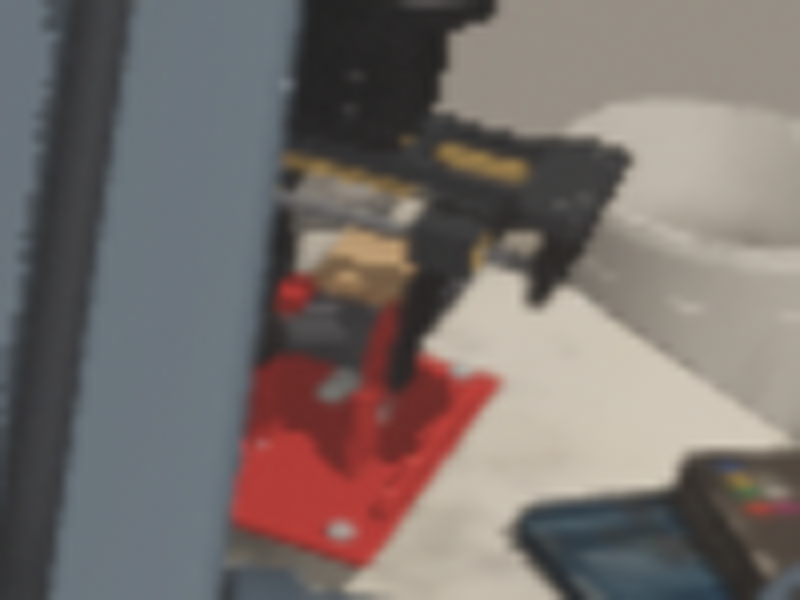

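Jack and pad are held level (pad at (360,265)). I carry it low to a spot in front of the press, turning it on the way.

move_arm(series="-10 -6 0 0 0 -1.5;-28 -18 0 0 0 -4;-49 -31 0 0 0 -7.5;-70 -45 0 0 0 -11.5;-91 -58 0 0 0 -15.5;-112 -72 0 0 0 -19.5;-133 -85 0 0 0 -23.5;-154 -98 0 0 0 -27.5")

```text
time: 15.53
position: [0.524, -0.0816, 0.0906]
tool_rot: [0.968, -0.251, -0.0, -0.0]
ft_force: [0.7, 0.3, -9.3]
grip_width: 0.0495
grip_force: 49.9
```

Run:
```python
from h import *
st()
print(shift([.523,.128,.0917]))
```

```text
t 15.53 pos [ 0.524  -0.0816  0.0906] x [ 0.874 -0.486 -0.   ] y [-0.486 -0.874 -0.   ] z [-0.  0. -1.] F [ 0.7  0.3 -9.3] w 0.0495 gf 49.94834787736181 q [-0.37  0.64  1.79  0.    0.71  1.71]
[-102.67869019 -182.71231401   -1.02424897]
```

move_arm(series="-13 -23 -1 0 0 -3.5;-27 -48 -1 0 0 -7;-41 -73 -1 0 0 -10.5;-55 -98 -1 0 0 -14;-69 -123 -1 0 0 -17.5;-83 -148 -1 0 0 -20.5;-94 -168 -1 0 0 -21;-101 -181 -1 0 0 -21")

```text
time: 16.2
position: [0.5239, 0.127, 0.0916]
tool_rot: [0.997, -0.071, -0.0, -0.0]
ft_force: [0.1, -1.2, -10.3]
grip_width: 0.0495
grip_force: 50.0
```

move_arm(series="0 0 0 0 0 0;0 0 3 0 0 0;0 0 8 0 0 0;0 0 13 0 0 0;0 0 15 0 0 0;0 0 15 0 0 0")

```text
time: 16.7
position: [0.5243, 0.123, 0.0756]
tool_rot: [0.997, -0.073, -0.001, 0.0]
ft_force: [0.2, 0.4, -10.3]
grip_width: 0.0496
grip_force: 49.9
```

Run:
```python
from h import *
st()
print(shift([.6321,.1123,.0757]))
s=robot.camera('scene'); t=robot.camera('top')
g=lambda im,u,v,w,h:cv2.resize(im[v:v+h,u:u+w],(400,300),interpolation=cv2.INTER_CUBIC)
cv2.imwrite('pics/s6.png',np.hstack([g(s['img'],180,140,120,90),g(t['img'],190,110,120,90)])[:,:,::-1])
for c in (s,t):
  for k in ['pad_top','saddle_seat','lift_mark','lift_point','lever_hinge']:
    print(k,[(np.round(d['xyz'],4).tolist(),round(d['p'],2)) for d in robot.tip_of(c,k)[:5]])
```

```text
t 16.7 pos [0.5243 0.123  0.0756] x [ 0.989 -0.146 -0.002] y [-0.146 -0.989  0.   ] z [-0.002 -0.    -1.   ] F [  0.2   0.4 -10.3] w 0.0496 gf 49.94995862420183 q [ 0.02  0.67  1.78 -0.    0.69  1.74]
[108.18706455  -5.13994101  -0.36727817]
pad_top [([0.5668, 0.2637, 0.0044], 0.62), ([0.5904, 0.1157, 0.0612], 0.57), ([0.4675, 0.2945, -0.0009], 0.56), ([0.4498, 0.5245, -0.0006], 0.55), ([0.4639, 0.3883, 0.0022], 0.53)]
saddle_seat [([0.5317, 0.1215, 0.0016], 0.63), ([0.5862, 0.1098, 0.058], 0.51)]
lift_mark [([0.6992, 0.1041, 0.1012], 0.95), ([0.3831, 0.1499, 0.1337], 0.53)]
lift_point [([0.6931, 0.1035, 0.0784], 0.6)]
lever_hinge [([0.5266, 0.1287, 0.0655], 0.88)]
pad_top [([0.4609, 0.3904, 0.0007], 0.54), ([0.5647, 0.262, 0.001], 0.53), ([0.4499, 0.5218, 0.0035], 0.5), ([0.5881, 0.1184, 0.0657], 0.43)]
saddle_seat [([0.5935, 0.1129, 0.0583], 0.57)]
lift_mark [([0.6955, 0.103, 0.0985], 0.89)]
lift_point [([0.6967, 0.1011, 0.0768], 0.93), ([0.3757, 0.4545, 0.0015], 0.51)]
lever_hinge [([0.5268, 0.1231, 0.0634], 0.75), ([0.527, 0.1197, 0.0722], 0.56)]
```

View pics/s6.png

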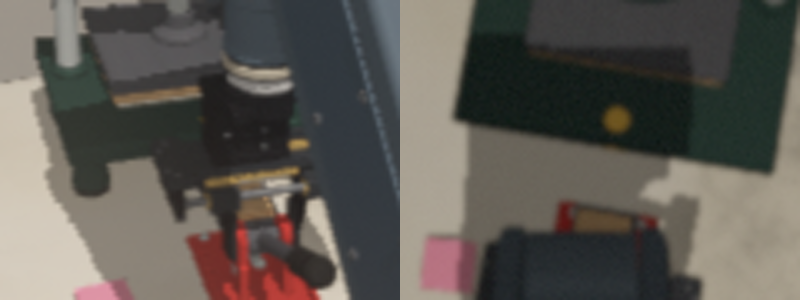

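Left panel: jack held in front of the press with the pad in it at (258,210). Right panel: lift mark at (617,119), pad at (602,222). I slide it in low, then set it down.

move_arm(series="6 0 0 0 0 0;20 -1 0 0 0 0;36 -2 0 0 0 0;53 -3 0 0 0 0;70 -4 0 0 0 0;86 -5 0 0 0 0;99 -5 0 0 0 0;107 -5 0 0 0 0")

```text
time: 17.97
position: [0.634, 0.1129, 0.0765]
tool_rot: [0.997, -0.073, 0.001, -0.0]
ft_force: [0.7, 0.8, -9.5]
grip_width: 0.0495
grip_force: 49.9
```

move_arm(series="0 0 0 0 0 0;0 0 0 0 0 0")

```text
time: 18.13
position: [0.6309, 0.1132, 0.0761]
tool_rot: [0.997, -0.072, -0.001, 0.0]
ft_force: [-0.4, -0.2, -9.8]
grip_width: 0.0498
grip_force: 50.0
```

Run:
```python
from h import *
st()
print(shift([.6313,.1125,.0717]))
```

```text
t 18.13 pos [0.6309 0.1132 0.0761] x [ 0.989 -0.145 -0.002] y [-0.145 -0.989  0.   ] z [-0.002  0.    -1.   ] F [-0.4 -0.2 -9.8] w 0.0498 gf 49.950108906487 q [0.   0.76 1.51 0.   0.87 1.72]
[0.50874196 0.67537138 4.3817329 ]
```

Right on target. Lower gently, then release.

move_arm(series="0.5 0.5 1 0 0 0;0.5 0.5 2 0 0 0;0.5 0.5 3 0 0 0;0.5 0.5 4 0 0 0;0.5 0.5 4.5 0 0 0;0.5 0.5 4.5 0 0 0")

```text
time: 18.63
position: [0.6317, 0.1128, 0.0719]
tool_rot: [0.997, -0.072, -0.0, 0.0]
ft_force: [-0.5, 0.1, -9.4]
grip_width: 0.0497
grip_force: 49.9
```

move_arm(series="0 0 0 0 0 0;0 0 0 0 0 0;0 0 0 0 0 0;0 0 0 0 0 0;0 0 0 0 0 0", jaw=0.85, newtons=20)

```text
time: 19.05
position: [0.6328, 0.1127, 0.0732]
tool_rot: [0.997, -0.072, 0.001, -0.0]
ft_force: [1.2, -0.5, -0.9]
grip_width: 0.0715
grip_force: 0.0
```

Run:
```python
from h import *
st()
print('up',shift([.6313,.1125,.19]),'back',shift([.4887,.1328,.19]),shift([.4887,.1328,.15]))
```

```text
t 19.05 pos [0.6328 0.1127 0.0732] x [ 0.99  -0.144  0.002] y [-0.144 -0.99  -0.   ] z [ 0.002  0.    -1.   ] F [ 1.2 -0.5 -0.9] w 0.0715 gf 0.0 q [0.   0.77 1.51 0.   0.86 1.72]
up [  -1.23047833    0.42358408 -116.81312109] back [-145.26687951    0.92988502 -117.14295743] [-145.35842747    0.94406493  -77.1430647 ]
```

move_arm(series="0 0 -10 0 0 0;0 0 -40 0 0 0;0 0 -80 0 0 0;0 0 -120 0 0 0;-30 0 -130 0 0 0;-70 0 -130 0 0 0;-110 0 -130 0 0 0;-144 0 -130 0 0 0")

```text
time: 19.72
position: [0.487, 0.1338, 0.2033]
tool_rot: [0.997, -0.072, 0.0, -0.0]
ft_force: [-0.0, 0.8, -0.9]
grip_width: 0.0739
grip_force: 0.0
```

move_arm(series="0 0 0 0 0 0;0 0 0 0 0 0;0 0 0 0 0 0", jaw=0.75)

```text
time: 19.97
position: [0.4909, 0.1337, 0.2033]
tool_rot: [0.997, -0.072, 0.002, -0.0]
ft_force: [0.0, 0.3, 0.2]
grip_width: 0.0667
grip_force: 0.0
```

Run:
```python
from h import *
st()
s=robot.camera('scene'); t=robot.camera('top')
g=lambda im,u,v,w,h:cv2.resize(im[v:v+h,u:u+w],(400,300),interpolation=cv2.INTER_CUBIC)
cv2.imwrite('pics/s7.png',np.hstack([g(s['img'],190,140,120,90),g(t['img'],190,110,120,90)])[:,:,::-1])
for c in (s,t):
  for k in ['pad_top','saddle_seat','lift_mark','jack_grip','lever_hinge','handle_grip']:
    print(k,[(np.round(d['xyz'],4).tolist(),round(d['p'],2)) for d in robot.tip_of(c,k)[:5]])
print(shift([.4896,.1334,.135]))
```

```text
t 19.97 pos [0.4909 0.1337 0.2033] x [ 0.99  -0.144  0.004] y [-0.144 -0.99  -0.001] z [ 0.004  0.    -1.   ] F [0.  0.3 0.2] w 0.0667 gf 0.0 q [ 0.05  0.43  1.77 -0.    0.94  1.76]
pad_top [([0.463, 0.387, -0.0019], 0.84), ([0.5675, 0.2655, 0.0045], 0.74), ([0.4513, 0.5206, 0.0018], 0.6), ([0.6949, 0.1058, 0.0569], 0.39)]
saddle_seat [([0.6939, 0.1009, 0.0555], 0.37)]
lift_mark [([0.697, 0.1046, 0.1004], 0.93)]
jack_grip [([0.6315, 0.1133, 0.0697], 0.77)]
lever_hinge [([0.6328, 0.1158, 0.0578], 0.81), ([0.6869, 0.4385, 0.0016], 0.49)]
handle_grip [([0.4856, 0.1391, 0.1282], 0.47)]
pad_top [([0.4603, 0.3878, 0.0024], 0.8), ([0.449, 0.5223, 0.0025], 0.55), ([0.5651, 0.2633, 0.002], 0.45)]
saddle_seat [([0.6982, 0.1014, 0.0559], 0.35)]
lift_mark [([0.6952, 0.1009, 0.0953], 0.87)]
jack_grip [([0.6334, 0.1101, 0.0696], 0.72), ([0.5441, 0.4425, 0.0004], 0.3)]
lever_hinge [([0.6313, 0.1128, 0.0622], 0.7)]
handle_grip []
[ 0.15787575  0.12992331 66.98790537]
```

View pics/s7.png

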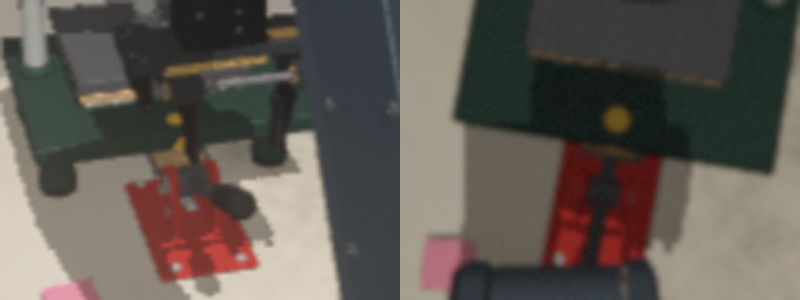

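The jack stands with its saddle under the mark: right panel, mark at (617,119), jack axis running to it; left panel, pad at (175,160) and handle up at (235,200). Next I grip the handle.

move_arm(series="0 0 30 0 0 0;0 0 55 0 0 0;0 0 67 0 0 0;0 0 67 0 0 0;0 0 67 0 0 0")

```text
time: 21.08
position: [0.4892, 0.1336, 0.1346]
tool_rot: [0.997, -0.072, -0.001, 0.0]
ft_force: [-0.1, -1.0, 0.7]
grip_width: 0.0651
grip_force: 0.0
```

move_arm(series="0 0 0 0 0 0;0 0 0 0 0 0;0 0 0 0 0 0;0 0 0 0 0 0;0 0 0 0 0 0;0 0 0 0 0 0;0 0 0 0 0 0;0 0 0 0 0 0", jaw=0.15, newtons=10)

```text
time: 21.75
position: [0.4895, 0.1338, 0.1352]
tool_rot: [0.997, -0.072, 0.0, -0.0]
ft_force: [-0.5, 1.4, 1.5]
grip_width: 0.0247
grip_force: 10.0
```

move_arm(series="0 0 0 0 0 0;0 0 0 0 0 0;0 0 0 0 0 0", newtons=50)

```text
time: 22.0
position: [0.4894, 0.1337, 0.1351]
tool_rot: [0.997, -0.072, -0.0, -0.0]
ft_force: [-0.8, 1.7, 0.5]
grip_width: 0.024
grip_force: 50.0
```

Handle gripped at 24–25 mm. I push down along the arc, first part.

move_arm(series="-2 0 4 0 1 0;-3.5 0 8 0 2 0;-5.2 0 12 0 2.5 0;-6.6 0 15.4 0 3 0;-8 0 19 0 4 0;-9 0 23 0 5 0;-10.2 0 27 0 5.5 0;-11.4 0 31.4 0 6 0")

```text
time: 22.67
position: [0.4785, 0.1353, 0.1048]
tool_rot: [0.996, -0.072, 0.054, 0.004]
ft_force: [-4.0, 1.7, 16.1]
grip_width: 0.0238
grip_force: 50.0
```

Run:
```python
from h import *
st()
```

```text
t 22.67 pos [0.4785 0.1353 0.1048] x [ 0.984 -0.143  0.107] y [-0.144 -0.99  -0.   ] z [ 0.106 -0.015 -0.994] F [-4.   1.7 16.1] w 0.0238 gf 49.97231684625149 q [ 0.06  0.57  1.94 -0.04  0.53  1.81]
```

move_arm(series="-1.5 0 4 0 1 0;-2.7 0 8 0 1.5 0;-3.8 0 12 0 2.3 0;-4.9 0 16 0 3 0;-5.8 0 20 0 4 0;-6.6 0 24 0 5 0;-7.3 0 28 0 5.5 0;-7.9 0 32 0 6 0")

```text
time: 23.33
position: [0.4733, 0.1361, 0.072]
tool_rot: [0.992, -0.072, 0.105, 0.007]
ft_force: [-6.2, 2.1, 15.9]
grip_width: 0.0236
grip_force: 50.0
```

move_arm(series="0 0 1 0 0 0;-0.2 0 1.5 0 0 0;-0.2 0 1.5 0 0 0")

```text
time: 23.58
position: [0.4732, 0.1361, 0.0704]
tool_rot: [0.992, -0.072, 0.105, 0.008]
ft_force: [-4.8, 2.9, 15.4]
grip_width: 0.0232
grip_force: 50.0
```

Run:
```python
from h import *
st()
s=robot.camera('scene'); t=robot.camera('top')
g=lambda im,u,v,w,h:cv2.resize(im[v:v+h,u:u+w],(400,300),interpolation=cv2.INTER_CUBIC)
cv2.imwrite('pics/s8.png',np.hstack([g(s['img'],190,140,120,90),g(t['img'],190,110,120,90)])[:,:,::-1])
for c in (s,t):
  for k in ['foot_left','foot_right','lift_mark','press','saddle_seat','lever_hinge','handle_grip','jack']:
    print(k,[(np.round(d['xyz'],4).tolist(),round(d['p'],2)) for d in robot.tip_of(c,k)[:2]])
```

```text
t 23.58 pos [0.4732 0.1361 0.0704] x [ 0.968 -0.14   0.209] y [-0.143 -0.99  -0.   ] z [ 0.206 -0.03  -0.978] F [-4.8  2.9 15.4] w 0.0232 gf 49.96320314705372 q [ 0.08  0.63  2.04 -0.17  0.27  1.96]
foot_left [([0.7655, 0.207, 0.0164], 0.56)]
foot_right [([0.6881, 0.4401, 0.0003], 0.56), ([0.6974, 0.104, 0.0849], 0.44)]
lift_mark [([0.6997, 0.1029, 0.1144], 0.61), ([0.3737, 0.4533, 0.0013], 0.39)]
press [([0.7948, 0.0871, 0.0102], 0.68), ([0.3752, 0.4531, 0.002], 0.29)]
saddle_seat [([0.6969, 0.1014, 0.0816], 0.58)]
lever_hinge [([0.6345, 0.1146, 0.0582], 0.59)]
handle_grip [([0.4738, 0.1416, 0.0655], 0.69)]
jack [([0.6362, 0.1137, -0.0016], 0.79), ([0.7943, 0.0879, 0.0097], 0.2)]
foot_left []
foot_right [([0.4687, 0.2957, 0.024], 0.55)]
lift_mark [([0.6946, 0.1028, 0.113], 0.92)]
press [([0.7005, 0.1019, 0.0803], 0.66), ([0.7924, 0.0915, 0.0064], 0.63)]
saddle_seat [([0.7015, 0.1017, 0.0817], 0.56)]
lever_hinge [([0.6354, 0.1139, 0.0617], 0.89)]
handle_grip [([0.4704, 0.1372, 0.0712], 0.96)]
jack [([0.6326, 0.1084, -0.0009], 0.73)]
```

View pics/s8.png

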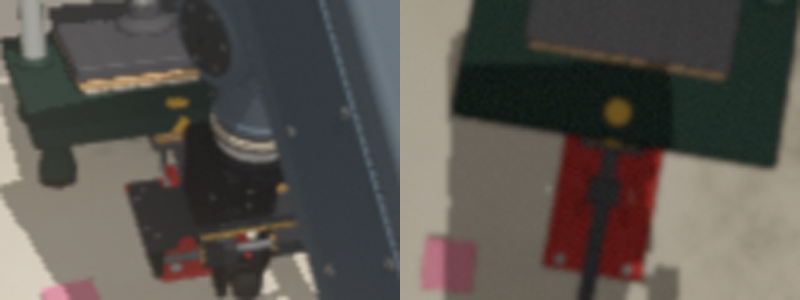

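The press is up: the mark rose about 15 mm, the left foot (55,165) is clear, the saddle is at 82 mm, and the handle is held down. Handing in.

Run:
```python
from h import *
print(robot.hand_in())
```

```text
the job is handed in; nothing more can be done
None
```

The job is handed in; no verdict came back. At the last check the padded jack was under the lift mark, the front edge was up about 15 mm (only the left foot was seen clear), and the arm was holding the handle fully down.

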